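# Square a bar up against the straight rail and end stop on a granite plate

### The job

Set the gold-coloured bar up for checking: push it across the granite until its long side is pressed flush along the steel rail's face with some 10 N, then, keeping it on the rail, slide it along until its end is pressed against the red stop, and leave it flush against both. Work gently: neither the rail, the stop nor the black base should ever take more than 20 N. Keep the bar flat on the granite at all times and do not disturb the other things on the plate.

Things in the scene. Friction and masses are not known exactly. Their poses are not given: they have to be found in the camera images.
- bar: plain gold-anodised aluminium bar lying loose and flat on the granite, 30 mm wide (its x), 220 mm long (its y), 20 mm high, about 0.3 to 0.45 kg; sliding it takes some 2 to 6 N. Origin at the centre of its underside; its +x long side is the one that faces the rail, its +y end is the left one seen from the robot
- bar_left (a point): point on the bar: the left (+y) end of the long side that faces the rail, 10 mm above the granite
- bar_right (a point): point on the bar: the right (-y) end of the long side that faces the rail, 10 mm above the granite
- rail: straight rail, immovable, beyond the bar: a grey beam 500 mm long (its y), 30 mm deep, 28 mm high, with a ground steel face strip, 500 mm long, 20 mm high, reaching out parallel from under it. Origin: foot of the middle of the beam's front edge; -x looks towards bar and robot. The strip's face stands 0 to 32 mm before the origin, set by screws: unyielding, different each time, not measured
- rail_mid (a point): point 10 mm above the rail's origin. Before it, on the face strip (not at this point), a blue sprung feeler pin, 8 mm across, stands 3 mm proud of the face, 10 mm above the granite; under 0.5 N pushes it in flush, less than it takes to slide the bar, so the bar stays where it was pressed. How far forward the strip stands must be felt or seen
- stop: red end-stop block, immovable, 90 mm (x) by 40 mm (y) by 28 mm high, standing in front of the rail near one of its ends, left or right, its axes parallel to the rail's. Origin at the centre of its underside, 45 mm before the rail's origin and 210 mm along it from the rail's middle; the face that the bar's end must meet is 20 mm from the origin, towards the rail's middle
- magbase: black magnetic base, immovable, the same size as the stop, with a small aluminium knob 10 mm proud of its -x side; it stands at the other end of the rail, 210 mm from the rail's middle, origin at the centre of its underside. Not the stop: a bystander
- ring_big: bystander: lower steel ring of a stack of two, 150 mm outside, 12 mm thick; origin at the centre of its underside
- ring_top: bystander: upper dark ring of that stack, 136 mm outside, 12 mm thick; origin at the centre of its underside
- ring_flat: bystander: single pale ring, 130 mm outside, 10 mm thick, lying to the robot's right; origin at the centre of its underside
- mallet: bystander: hammer with a wooden handle, 270 mm long, lying on the left
- driver: bystander: screwdriver with a blue handle, lying on the right
- oil: bystander: small amber oil bottle with a red cap, 52 mm across, 110 mm high; origin at the centre of its underside
There are look-alikes about, which are no part of the job. What is meant by the bar is not pink, and is the larger of those in its own colour.

How it is judged (in metres and radians):
On the way, in this order (a step that is already met when the one before it is completed fails the run):
1. the bar is parallel to the rail (within 0.012 rad) and pressed against it with more than 3 N (angle between the y axis of bar and the y axis of rail, either way round below 0.012 rad and contact force between bar and rail above 3 N), for 0.1 s.
2. the bar's end is pressed against the red stop with more than 3 N, the bar still along the rail (touching it, within 0.04 rad) ((y of bar_left in the frame of stop between -0.022 and -0.016 m or y of bar_right in the frame of stop between 0.016 and 0.022 m) and contact force between bar and stop above 3 N and angle between the y axis of bar and the y axis of rail, either way round below 0.04 rad and contact force between bar and rail above 0.05 N), for 0.1 s.
At the end, for the whole second after the job is handed in: the bar lies flat and at rest on the granite, parallel to the rail within 0.012 rad and still on its face (the sprung pin, pushed in to within about 1.7 mm of flush, presses on it with more than 0.16 N), its end within 2 mm of the red stop (angle between the y axis of bar and the y axis of rail, either way round below 0.012 rad and contact force between bar and rail above 0.16 N and (y of bar_left in the frame of stop between -0.022 and -0.016 m or y of bar_right in the frame of stop between 0.016 and 0.022 m) and height (world z) of bar below 0.003 m and linear speed of bar below 0.005 m/s and angular speed of bar below 0.03 rad/s); the robot touches nothing.
It fails at once if the bar is pressed against the rail with more than 20 N (contact force between bar and rail above 20 N).
It fails at once if the bar is pressed against the stop with more than 20 N (contact force between bar and stop above 20 N).
It fails at once if the bar is lifted or tipped off the granite (origin over 8 mm up, or tilted over 0.1 rad) (height (world z) of bar above 0.008 m or angle between bar's own z axis and vertical above 0.1 rad).
It fails at once if another thing on the plate is moved by more than 10 mm (distance of any of ring_big, ring_top, ring_flat, mallet, driver, oil from where it was at the start of the episode above 0.01 m).
It fails at once if the robot pushes on the rail, the stop or the magnetic base with more than 20 N (contact force between any of the arm, the fingers and rail above 20 N or contact force between any of the arm, the fingers and stop above 20 N or contact force between any of the arm, the fingers and magbase above 20 N).
It also fails if it takes over 72 s, if anything falls off the work surface, if the arm or the gripper's body presses on something with over 40 N, if the wrist force passes 120 N, or if a joint passes its speed limit or range.

### The arm

A 6-joint arm with a two-finger parallel gripper is mounted at the origin on the work surface. World frame = base frame: x ahead of the robot, y to its left, z up, the work surface at z = 0. Lengths are in mm, angles in rad, forces in N, time in s.
With the tool pointing down it reaches from about 350 to 925 mm from the base axis. Payload 6.4 kg.
Tool frame: the origin (TCP) lies at the centre of the arm's flange, where the gripper is bolted on; the fingertips stand 173 mm ahead of it and the grasp point (between the pads) lies 155 mm ahead of it (robot.hold_point_z is the distance from the TCP to the grasp point, in mm); z points along the fingers, y is the direction in which the jaws open and shut (so a half turn about z gives the same grasp; the last joint's range is limited). The gripper opens to 85 mm and grips with 20 to 120 N. Pads are 22 mm wide; open, the fingers measure 114 mm over their backs; the gripper's body (76 mm by 85 mm) begins 54 mm behind the grasp point. The pads swing forward as they close: fully open they stand 13 mm farther back than shut.
Start: joints at [0.966, 0.245, 1.558, -0, 1.339, -0.174], TCP at [271.438, 590.624, 404.69] pointing down, gripper open.
Joint ranges: [-3.13, 3.13], [-1.02, 2.26], [0.13, 2.54], [-0.95, 4.09], [0.21, 2.88], [-2.74, 2.74]. Speed limits (rad/s): [2.57, 2.57, 3.14, 3.14, 3.14, 3.14].

### API

Orientations are given as a unit quaternion [w, x, y, z].
In Python, from rig import robot gives the robot as it stands. The module is installed in compiled form; this text tells all that it offers.
- The arm moves only by the shell command python3 -m crank 'ROWS' [FORCE]. ROWS is JSON, a list of rows, each an object of numbers: "x", "y", "z": the shift along the world's x, y, z as a fraction of full scale; "turn": the turn about the world's z as a fraction of full scale; "fingers": the opening, from 0 (shut) to 1 (fully open). In form: [{"x": .., "y": .., "z": .., "turn": .., "fingers": ..}, ...]. A call has 1 to 12 rows; each row is the pose to reach, as a shift and turn from the pose commanded when the call began; what a row does not reach only later rows make up. Full scale, the value 1, is 0.3 m for a shift and 2 rad for a turn. A row lasts 1/10 s, in which the tool goes at most 50 mm and 8.59 degrees, less where a joint would pass 70% of its speed; a pose out of reach is approached as far as the arm can. A call with a number of a shift or a turn outside -1 to 1 is refused whole. A call with a gripper value outside its range is refused whole. The fingers move at their own pace and stop on an object; FORCE is the grip in N (left out, the last holds). Time passes only in rows, so rows that repeat a pose let the fingers close. It gives the time, the measured TCP pose, the force and the opening at its end, in the units of the state.
- robot.read_state(): the state, without advancing time (a new reading comes with each control period).
- robot.camera(name): name is "scene" or "top" or "wrist"; returns the picture (420x560x3 uint8, red, green, blue); there is no depth.
- robot.camera_params(name): a dict with "K" (3x3 intrinsics, pixels), "R" (3x3) and "t" (3): a world point X has camera coordinates R X + t. Camera axes: x right, y down, z forward; pixel columns grow to the right and rows downward; lengths in mm; the calibration is good to about 2 mm. A picture is of the moment at which its call begins: read the wrist's pose just before it. camera_params takes no time and is no camera call; for the wrist camera it gives the pose at the moment of the call.
- robot.job_done(): hands the job in, once; it reports no verdict.
The state is a dict: "t": time; "q": joint angles; "dq": joint speeds; "joint_efforts": joint torques, N m; "eef_pos": TCP position; "ee_rot": TCP orientation; "wrist_force": force on the tool from outside, world axes, zero at the start; "moment": the same for the moment, N m; "opening": finger opening in mm.
Only numpy, scipy, OpenCV 4.12 (cv2) and the standard library are available. Lean on these libraries where they do the work, as an engineer would, in place of code of your own. Each camera call takes 0.05 s, during which the arm holds its last target. There are 200 camera calls.

## Working session

There is one attempt and no reset: what is moved stays moved. The work goes in short steps, Python scripts to look and compute and a shell command to move; the robot and the scene stay as the last step left them, time stands still between calls to the robot, and variables do not carry over. Pictures are saved under pics/ and viewed, about 8 in all and at most 12, crops included, and the job is handed in when it is done.

```bash
mkdir -p pics; python3 - <<'E'
from rig import robot
import cv2,numpy as np
print(robot.read_state())
for n in ("scene","top"):
    im=robot.camera(n); p=robot.camera_params(n); np.savez(n+".npz",im=im,**p)
    cv2.imwrite(f"pics/{n}0.png",im[:,:,::-1]); print(n,p)
E
```

```text
{'t': 0.0, 'q': array([ 9.65881879e-01,  2.45810007e-01,  1.55904189e+00,  3.75669998e-06,
        1.33873268e+00, -1.74101872e-01]), 'dq': array([-4.42138523e-04, -6.58483782e-04, -5.11739777e-05, -1.71444947e-04,
       -1.70158315e-03, -1.42025717e-04]), 'joint_efforts': array([ 1.23051501e-03, -4.29498303e+01, -3.26135731e+01, -1.37411149e-05,
        5.32375183e-03,  2.56381945e-06]), 'eef_pos': array([271.30436359, 590.41111361, 403.56761634]), 'ee_rot': array([-3.79889781e-04,  2.13744662e-01,  9.76889056e-01, -9.20663996e-04]), 'wrist_force': array([0.19525637, 0.58551321, 0.42678097]), 'moment': array([-0.00292229,  0.00938039, -0.0159817 ]), 'opening': 85.42843975348244}
scene {'K': array([[405.22019529,   0.        , 288.3494951 ],
       [  0.        , 405.22019529, 210.50892195],
       [  0.        ,   0.        ,   1.        ]]), 'R': array([[-0.53917976,  0.84217319, -0.00543118],
       [ 0.67399724,  0.42762466, -0.60238266],
       [-0.50498802, -0.32845314, -0.79818897]]), 't': array([ 279.68714908, -329.34415653, 1568.87743799])}
top {'K': array([[483.06960129,   0.        , 271.67347668],
       [  0.        , 483.06960129, 209.69963748],
       [  0.        ,   0.        ,   1.        ]]), 'R': array([[ 0.02063381, -0.99977612, -0.00468535],
       [-0.9957214 , -0.02012748, -0.09018751],
       [ 0.09007302,  0.00652621, -0.99591378]]), 't': array([  -6.76139553,  527.42858978, 1291.94496425])}
```

View pics/top0.png

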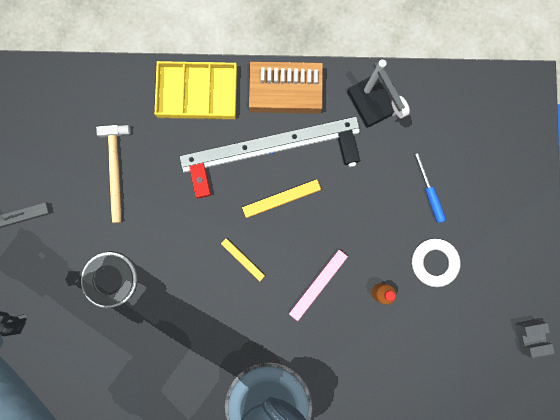

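View pics/scene0.png

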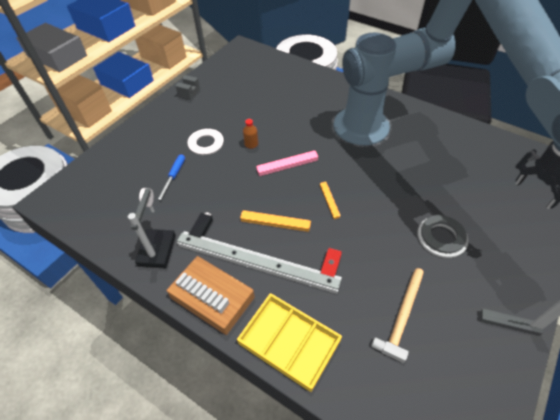

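The top view shows these candidates:
- Large gold bar at (281,198).
- Small gold bar at (243,260).
- Pink bar at (318,285).
- Yellow tray at (196,90).

By the description, I choose the bar at (281,198). The red stop is at (200,180), on the left, and the black base with its knob is at (348,148). Next I measure and check with a crop.

```bash
cat > h.py <<'E'
import numpy as np,cv2
def ray(p,uv,z):
    uv=np.atleast_2d(np.asarray(uv,float)); K,R,t=p['K'],p['R'],p['t']
    d=(np.c_[uv,np.ones(len(uv))]@np.linalg.inv(K).T)@R
    c=-R.T@t
    return (c+d*((z-c[2])/d[:,2])[:,None])[:,:2]
def mask(im,lo,hi):
    return cv2.inRange(cv2.cvtColor(im,cv2.COLOR_RGB2HSV),np.array(lo),np.array(hi))
def blobs(m,amin=60):
    return [c[:,0,:] for c in cv2.findContours(m,cv2.RETR_EXTERNAL,cv2.CHAIN_APPROX_NONE)[0] if cv2.contourArea(c)>amin]
def rect(p,c,z):
    w=ray(p,c,z).astype(np.float32); return cv2.minAreaRect(w),w
E
python3 - <<'E'
from h import *
p=dict(np.load('top.npz')); im=p['im']
for nm,lo,hi,z in (('gold',(18,120,120),(32,255,255),20),('red',(0,170,120),(6,255,255),28),('black',(0,0,0),(179,255,35),28),('grey',(60,0,130),(130,70,255),28)):
    m=mask(im,lo,hi)
    if nm in('black','grey'): m[:,:170]=0;m[:110]=0;m[215:]=0; m[:,370:]=0
    for c in blobs(m):
        r,w=rect(p,c,z); b=cv2.boxPoints(r)
        print(nm,c.mean(0).round(),np.round(r[0],1),np.round(r[1],1),round(r[2],1),b.round().tolist())
cv2.imwrite('pics/crop1.png',cv2.resize(im[100:225,170:370,::-1],None,fx=4,fy=4,interpolation=cv2.INTER_CUBIC))
E
```

```text
gold [242. 259.] [391.9  80.8] [147.3  21.9] 47.6 [[334.0, 34.0], [350.0, 19.0], [450.0, 128.0], [434.0, 143.0]]
gold [281. 198.] [560.1 -22. ] [ 32.  221.4] 22.1 [[504.0, 75.0], [587.0, -131.0], [616.0, -119.0], [533.0, 87.0]]
gold [195.  90.] [860.8 224.2] [226.6 162.3] 90.0 [[780.0, 111.0], [942.0, 111.0], [942.0, 337.0], [780.0, 338.0]]
red [389. 296.] [ 303.5 -313.9] [23.7 26.8] 1.2 [[291.0, -301.0], [292.0, -328.0], [316.0, -327.0], [315.0, -300.0]]
red [200. 180.] [604.  202.5] [90.3 41.1] 14.0 [[555.0, 212.0], [565.0, 172.0], [653.0, 194.0], [643.0, 233.0]]
grey [268. 145.] [708.1  13.7] [ 47.7 499.4] 13.9 [[625.0, 250.0], [745.0, -234.0], [791.0, -223.0], [671.0, 262.0]]
```

View pics/crop1.png

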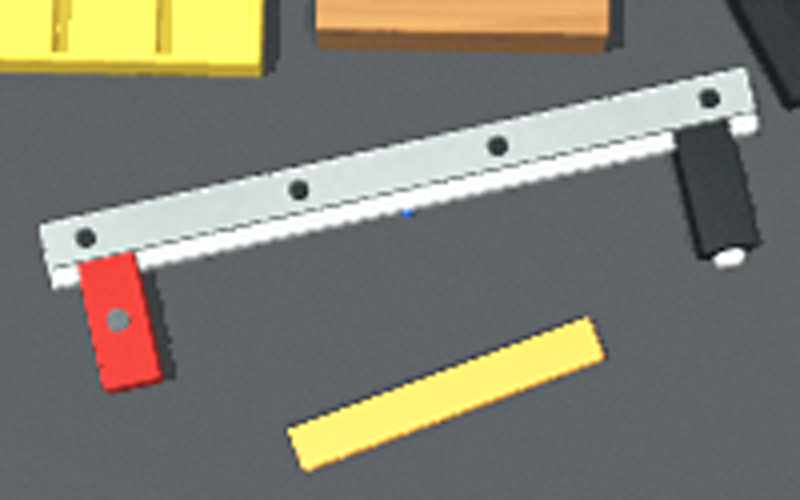

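The crop confirms the large gold bar. Its size measures 32x221 mm, and the stop (90x41 mm) and rail (14.0° tilt) agree with the given sizes. The rail frame is u=(.970,.242), v=(-.242,.970). The strip face is at u≈667, the stop face at v≈+30, and the bar centre at u=538, v=-157. I'll push with open jaws set along v from behind the bar.

```bash
python3 -m crank '[{"x":0.4,"y":-1,"turn":0.338,"fingers":1},{"x":0.4,"y":-1,"turn":0.338,"fingers":1},{"x":0.4,"y":-1,"turn":0.338,"fingers":1},{"x":0.4,"y":-1,"turn":0.338,"fingers":1},{"x":0.4,"y":-1,"turn":0.338,"fingers":1},{"x":0.4,"y":-1,"turn":0.338,"fingers":1},{"x":0.4,"y":-1,"turn":0.338,"fingers":1},{"x":0.4,"y":-1,"turn":0.338,"fingers":1},{"x":0.4,"y":-1,"turn":0.338,"fingers":1}]'
python3 -m crank '[{"x":0.375,"y":-1},{"x":0.375,"y":-1},{"x":0.375,"y":-1},{"x":0.375,"y":-1},{"x":0.375,"y":-1},{"x":0.375,"y":-1},{"x":0.375,"y":-1},{"x":0.375,"y":-1},{"x":0.375,"y":-1}]'
```

```text
$[0]: bad value
$[0]: bad value
```

```bash
python3 -m crank '[{"x":0.4,"y":-1.0,"z":0.0,"turn":0.338,"fingers":1.0},{"x":0.4,"y":-1.0,"z":0.0,"turn":0.338,"fingers":1.0},{"x":0.4,"y":-1.0,"z":0.0,"turn":0.338,"fingers":1.0},{"x":0.4,"y":-1.0,"z":0.0,"turn":0.338,"fingers":1.0},{"x":0.4,"y":-1.0,"z":0.0,"turn":0.338,"fingers":1.0},{"x":0.4,"y":-1.0,"z":0.0,"turn":0.338,"fingers":1.0},{"x":0.4,"y":-1.0,"z":0.0,"turn":0.338,"fingers":1.0},{"x":0.4,"y":-1.0,"z":0.0,"turn":0.338,"fingers":1.0},{"x":0.4,"y":-1.0,"z":0.0,"turn":0.338,"fingers":1.0}]'
```

```text
t: 1.0
eef_pos: [391.5, 290.2, 404.5]
ee_rot: [-0.0, -0.122, 0.993, 0.0]
wrist_force: [-0.3, 0.1, -0.2]
opening: 85.2
```

```bash
python3 -m crank '[{"x":0.36,"y":-1.0,"z":-0.3,"turn":0.0,"fingers":1.0},{"x":0.36,"y":-1.0,"z":-0.3,"turn":0.0,"fingers":1.0},{"x":0.36,"y":-1.0,"z":-0.3,"turn":0.0,"fingers":1.0},{"x":0.36,"y":-1.0,"z":-0.3,"turn":0.0,"fingers":1.0},{"x":0.36,"y":-1.0,"z":-0.3,"turn":0.0,"fingers":1.0},{"x":0.36,"y":-1.0,"z":-0.3,"turn":0.0,"fingers":1.0},{"x":0.36,"y":-1.0,"z":-0.3,"turn":0.0,"fingers":1.0},{"x":0.36,"y":-1.0,"z":-0.3,"turn":0.0,"fingers":1.0},{"x":0.36,"y":-1.0,"z":-0.3,"turn":0.0,"fingers":1.0}]'
python3 -m crank '[{"x":0.0,"y":-0.1,"z":-0.38,"turn":0.0,"fingers":1.0},{"x":0.0,"y":-0.1,"z":-0.38,"turn":0.0,"fingers":1.0},{"x":0.0,"y":-0.1,"z":-0.38,"turn":0.0,"fingers":1.0},{"x":0.0,"y":-0.1,"z":-0.38,"turn":0.0,"fingers":1.0}]'
python3 - <<'E'
from rig import robot
import cv2
cv2.imwrite('pics/w1.png',robot.camera('wrist')[:,:,::-1])
E
```

```text
t: 1.9
eef_pos: [499.6, -8.7, 314.2]
ee_rot: [-0.001, -0.122, 0.992, 0.0]
wrist_force: [-0.5, 0.4, 0.2]
opening: 85.1
t: 2.3
eef_pos: [498.0, -37.6, 198.0]
ee_rot: [-0.003, -0.123, 0.992, 0.001]
wrist_force: [-0.4, 0.4, 0.0]
opening: 85.6
```

View pics/w1.png

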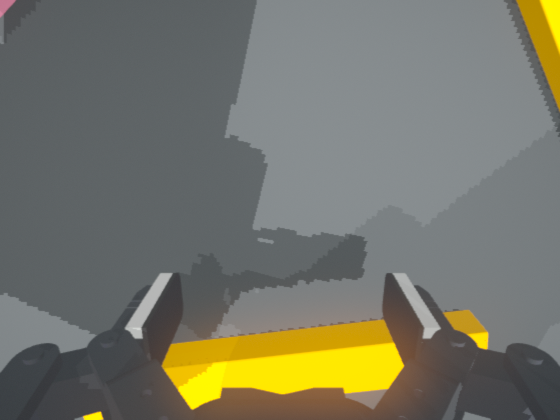

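The wrist view (image down is away from the robot) shows the fingertips at (160,275) and (400,275), and the bar's rear edge along row ~345 to 315. That is close, so I back off 15 mm and descend.

```bash
python3 -m crank '[{"x":-0.048,"y":-0.012,"z":0.0,"turn":0.0,"fingers":1.0},{"x":-0.048,"y":-0.012,"z":-0.04,"turn":0.0,"fingers":1.0},{"x":-0.048,"y":-0.012,"z":-0.07,"turn":0.0,"fingers":1.0},{"x":-0.048,"y":-0.012,"z":-0.09,"turn":0.0,"fingers":1.0},{"x":-0.048,"y":-0.012,"z":-0.09,"turn":0.0,"fingers":1.0}]'
python3 -m crank '[{"x":0.0,"y":0.0,"z":-0.01,"turn":0.0,"fingers":1.0},{"x":0.0,"y":0.0,"z":-0.01,"turn":0.0,"fingers":1.0}]'
```

```text
t: 2.85
eef_pos: [485.0, -42.6, 172.8]
ee_rot: [-0.001, -0.123, 0.992, 0.0]
wrist_force: [-0.9, 0.2, -0.2]
opening: 85.3
t: 3.05
eef_pos: [485.2, -43.0, 170.5]
ee_rot: [-0.0, -0.122, 0.992, 0.0]
wrist_force: [-0.5, -1.2, -0.4]
opening: 85.6
```

```bash
python3 -m crank '[{"x":0.0,"y":0.0,"z":-0.01,"turn":0.0,"fingers":1.0},{"x":0.0,"y":0.0,"z":-0.018,"turn":0.0,"fingers":1.0},{"x":0.0,"y":0.0,"z":-0.018,"turn":0.0,"fingers":1.0}]'
python3 - <<'E'
from rig import robot
import cv2
cv2.imwrite('pics/w2.png',robot.camera('wrist')[:,:,::-1])
E
```

```text
t: 3.35
eef_pos: [484.9, -43.0, 165.0]
ee_rot: [-0.0, -0.122, 0.993, 0.0]
wrist_force: [-0.2, 1.2, 0.3]
opening: 85.5
```

View pics/w2.png

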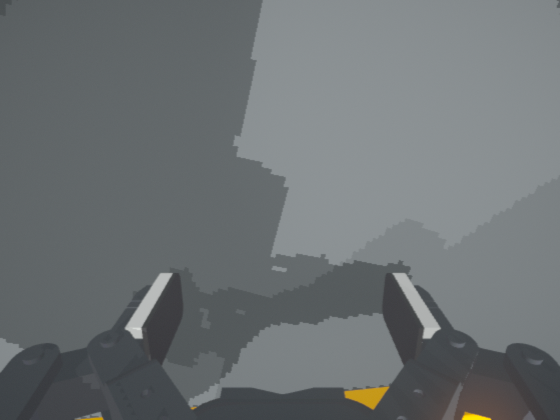

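```bash
python3 -m crank '[{"x":0.032,"y":0.008,"z":0.0,"turn":0.0,"fingers":1.0},{"x":0.065,"y":0.016,"z":0.0,"turn":0.0,"fingers":1.0},{"x":0.097,"y":0.024,"z":0.0,"turn":0.0,"fingers":1.0},{"x":0.129,"y":0.032,"z":0.0,"turn":0.0,"fingers":1.0},{"x":0.15,"y":0.037,"z":0.0,"turn":0.0,"fingers":1.0},{"x":0.17,"y":0.042,"z":0.0,"turn":0.0,"fingers":1.0},{"x":0.19,"y":0.047,"z":0.0,"turn":0.0,"fingers":1.0},{"x":0.21,"y":0.052,"z":0.0,"turn":0.0,"fingers":1.0},{"x":0.23,"y":0.057,"z":0.0,"turn":0.0,"fingers":1.0},{"x":0.25,"y":0.062,"z":0.0,"turn":0.0,"fingers":1.0},{"x":0.27,"y":0.067,"z":0.0,"turn":0.0,"fingers":1.0},{"x":0.29,"y":0.072,"z":0.0,"turn":0.0,"fingers":1.0}]'
python3 -m crank '[{"x":0.02,"y":0.005,"z":0.0,"turn":0.0,"fingers":1.0},{"x":0.04,"y":0.01,"z":0.0,"turn":0.0,"fingers":1.0},{"x":0.06,"y":0.015,"z":0.0,"turn":0.0,"fingers":1.0},{"x":0.08,"y":0.02,"z":0.0,"turn":0.0,"fingers":1.0},{"x":0.1,"y":0.025,"z":0.0,"turn":0.0,"fingers":1.0},{"x":0.12,"y":0.03,"z":0.0,"turn":0.0,"fingers":1.0},{"x":0.12,"y":0.03,"z":0.0,"turn":0.0,"fingers":1.0}]'
python3 - <<'E'
from rig import robot
from h import *
im=robot.camera('top');p=robot.camera_params('top')
for c in blobs(mask(im,(18,120,120),(32,255,255))):
    r,w=rect(p,c,20); print(r)
cv2.imwrite('pics/t2.png',cv2.resize(im[90:240,170:370,::-1],None,fx=4,fy=4,interpolation=cv2.INTER_CUBIC))
E
```

```text
t: 4.6
eef_pos: [572.5, -21.3, 165.1]
ee_rot: [-0.0, -0.122, 0.993, 0.0]
wrist_force: [-1.3, -0.2, -1.0]
opening: 85.3
t: 5.3
eef_pos: [609.1, -12.3, 165.8]
ee_rot: [0.001, -0.122, 0.992, -0.0]
wrist_force: [0.3, 0.4, 0.3]
opening: 85.4
((611.3130493164062, 85.71089172363281), (32.33981704711914, 32.64502716064453), 15.340075492858887)
((657.7470703125, -101.62891387939453), (36.33302688598633, 22.025184631347656), 0.804557204246521)
((860.7626342773438, 224.20538330078125), (226.58474731445312, 162.31033325195312), 89.95743560791016)
```

View pics/t2.png

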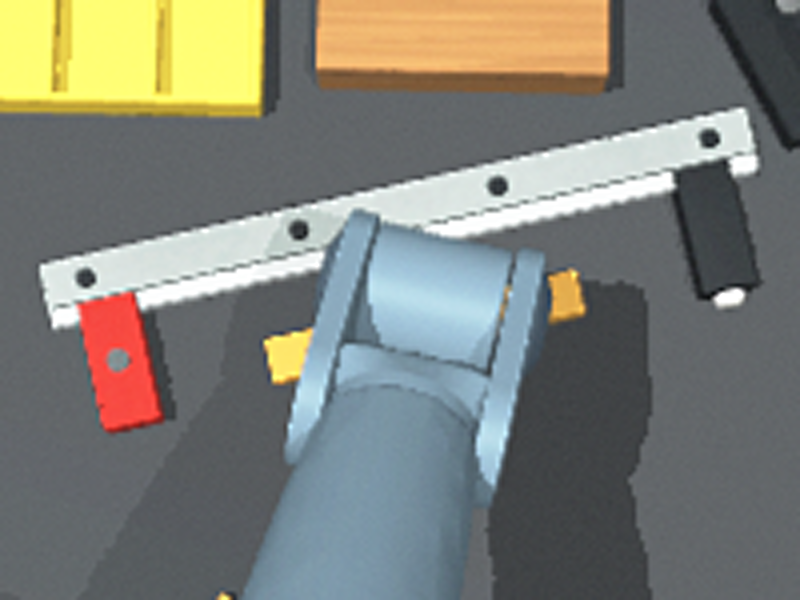

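Bar square to the rail, about 38 mm before it. I continue in and then creep.

```bash
python3 -m crank '[{"x":0.02,"y":0.005,"z":0.0,"turn":0.0,"fingers":1.0},{"x":0.04,"y":0.01,"z":0.0,"turn":0.0,"fingers":1.0},{"x":0.06,"y":0.015,"z":0.0,"turn":0.0,"fingers":1.0},{"x":0.08,"y":0.02,"z":0.0,"turn":0.0,"fingers":1.0},{"x":0.09,"y":0.022,"z":0.0,"turn":0.0,"fingers":1.0}]'
python3 -m crank '[{"x":0.003,"y":0.001,"z":0.0,"turn":0.0,"fingers":1.0},{"x":0.006,"y":0.0015,"z":0.0,"turn":0.0,"fingers":1.0}]'
python3 -m crank '[{"x":0.003,"y":0.001,"z":0.0,"turn":0.0,"fingers":1.0},{"x":0.006,"y":0.0015,"z":0.0,"turn":0.0,"fingers":1.0}]'
```

```text
t: 5.85
eef_pos: [635.7, -5.6, 165.4]
ee_rot: [0.0, -0.122, 0.992, -0.0]
wrist_force: [-3.8, -0.5, 3.4]
opening: 85.5
t: 6.05
eef_pos: [636.9, -5.3, 165.3]
ee_rot: [-0.0, -0.122, 0.992, -0.0]
wrist_force: [-3.6, -0.9, 4.2]
opening: 85.4
t: 6.25
eef_pos: [638.6, -4.9, 165.4]
ee_rot: [-0.0, -0.122, 0.993, 0.0]
wrist_force: [-4.5, -1.1, 3.1]
opening: 85.2
```

```bash
for i in 1; do python3 -m crank '[{"x":0.003,"y":0.001,"z":0.0,"turn":0.0,"fingers":1.0},{"x":0.006,"y":0.0015,"z":0.0,"turn":0.0,"fingers":1.0},{"x":0.009,"y":0.002,"z":0.0,"turn":0.0,"fingers":1.0}]'; done
python3 -m crank '[{"x":0.003,"y":0.001,"z":0.0,"turn":0.0,"fingers":1.0},{"x":0.006,"y":0.0015,"z":0.0,"turn":0.0,"fingers":1.0}]'
```

```text
t: 6.55
eef_pos: [641.4, -4.2, 165.3]
ee_rot: [-0.0, -0.122, 0.992, 0.0]
wrist_force: [-3.3, -0.1, 3.9]
opening: 85.2
t: 6.75
eef_pos: [643.2, -3.8, 165.3]
ee_rot: [-0.0, -0.122, 0.992, 0.0]
wrist_force: [-4.7, -0.6, 3.4]
opening: 85.3
```

```bash
python3 -m crank '[{"x":0.003,"y":0.001,"z":0.0,"turn":0.0,"fingers":1.0},{"x":0.006,"y":0.0015,"z":0.0,"turn":0.0,"fingers":1.0}]'
python3 -m crank '[{"x":0.003,"y":0.001,"z":0.0,"turn":0.0,"fingers":1.0},{"x":0.006,"y":0.0015,"z":0.0,"turn":0.0,"fingers":1.0}]'
```

```text
t: 6.95
eef_pos: [645.0, -3.3, 165.3]
ee_rot: [-0.0, -0.122, 0.992, 0.0]
wrist_force: [-4.2, -0.3, 3.5]
opening: 85.4
t: 7.15
eef_pos: [646.8, -2.9, 165.3]
ee_rot: [-0.0, -0.122, 0.992, 0.0]
wrist_force: [-4.4, -0.8, 3.6]
opening: 85.4
```

```bash
python3 - <<'E'
from rig import robot
from h import *
im=robot.camera('top')
cv2.imwrite('pics/t3.png',cv2.resize(im[100:200,170:370,::-1],None,fx=4,fy=4,interpolation=cv2.INTER_CUBIC))
E
```

```text
(no output)
```

View pics/t3.png

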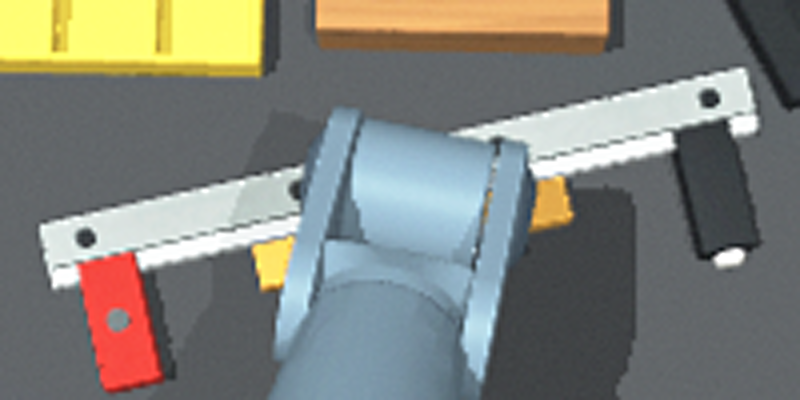

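The bar is within about 2 mm of the strip at both ends: (255,243) and (568,178). I creep 1 mm per reading.

```bash
python3 -m crank '[{"x":0.003,"y":0.001,"z":0.0,"turn":0.0,"fingers":1.0},{"x":0.003,"y":0.001,"z":0.0,"turn":0.0,"fingers":1.0}]'
```

```text
t: 7.4
eef_pos: [647.7, -2.6, 165.2]
ee_rot: [0.0, -0.122, 0.992, -0.0]
wrist_force: [-3.6, -0.9, 1.8]
opening: 85.7
```

```bash
python3 -m crank '[{"x":0.003,"y":0.001,"z":0.0,"turn":0.0,"fingers":1.0},{"x":0.003,"y":0.001,"z":0.0,"turn":0.0,"fingers":1.0}]'
```

```text
t: 7.6
eef_pos: [648.6, -2.4, 165.2]
ee_rot: [0.0, -0.122, 0.992, -0.0]
wrist_force: [-3.7, -0.6, 1.2]
opening: 85.2
```

```bash
python3 -m crank '[{"x":0.003,"y":0.001,"z":0.0,"turn":0.0,"fingers":1.0},{"x":0.003,"y":0.001,"z":0.0,"turn":0.0,"fingers":1.0}]'
```

```text
t: 7.8
eef_pos: [649.1, -2.2, 165.2]
ee_rot: [-0.001, -0.122, 0.993, -0.0]
wrist_force: [-6.1, -1.5, 4.6]
opening: 85.1
```

```bash
python3 -m crank '[{"x":0.003,"y":0.001,"z":0.0,"turn":0.0,"fingers":1.0},{"x":0.003,"y":0.001,"z":0.0,"turn":0.0,"fingers":1.0}]'
```

```text
t: 8.0
eef_pos: [649.6, -2.1, 165.2]
ee_rot: [-0.002, -0.122, 0.993, -0.0]
wrist_force: [-11.2, -3.5, 7.7]
opening: 85.3
```

```bash
python3 -m crank '[{"x":0.001,"y":0.0003,"z":0.0,"turn":0.0,"fingers":1.0},{"x":0.001,"y":0.0003,"z":0.0,"turn":0.0,"fingers":1.0},{"x":0.001,"y":0.0003,"z":0.0,"turn":0.0,"fingers":1.0}]'; python3 -c "
from rig import robot
s=robot.read_state();print(s['eef_pos'],s['wrist_force'],s['moment'])"
```

```text
t: 8.3
eef_pos: [649.7, -2.1, 165.2]
ee_rot: [-0.003, -0.122, 0.993, -0.0]
wrist_force: [-12.7, -3.8, 8.3]
opening: 85.1
[649.66126857  -2.09605063 165.15302786] [-12.69013837  -3.80676011   8.34717011] [-0.84658301  1.57244516 -0.31174411]
```

Flush, with 13 N on the pusher (about 10 N on the rail). I back off, lift, close the fingers and go beyond the bar's right end.

```bash
python3 -m crank '[{"x":-0.03,"y":-0.008,"z":0.0,"turn":0.0,"fingers":1.0},{"x":-0.08,"y":-0.02,"z":0.0,"turn":0.0,"fingers":1.0},{"x":-0.08,"y":-0.02,"z":0.15,"turn":0.0,"fingers":0.5},{"x":-0.08,"y":-0.02,"z":0.3,"turn":0.0,"fingers":0.0},{"x":-0.08,"y":-0.02,"z":0.4,"turn":0.0,"fingers":0.0},{"x":0.05,"y":-0.15,"z":0.4,"turn":0.0,"fingers":0.0},{"x":0.178,"y":-0.3,"z":0.4,"turn":0.0,"fingers":0.0},{"x":0.178,"y":-0.447,"z":0.4,"turn":0.0,"fingers":0.0},{"x":0.178,"y":-0.447,"z":0.4,"turn":0.0,"fingers":0.0},{"x":0.178,"y":-0.447,"z":0.4,"turn":0.0,"fingers":0.0}]'
python3 - <<'E'
from rig import robot
from h import *
im=robot.camera('top');p=robot.camera_params('top')
c,s=np.cos(np.radians(14)),np.sin(np.radians(14))
for b in blobs(mask(im,(18,120,120),(32,255,255))):
    r,w=rect(p,b,20); print(np.round(r[0]),np.round(r[1]),r[2]);
    q=cv2.boxPoints(r); print(np.c_[q@[c,s],q@[-s,c]].round(1).tolist())
cv2.imwrite('pics/t4.png',cv2.resize(im[100:200,170:370,::-1],None,fx=4,fy=4,interpolation=cv2.INTER_CUBIC))
E
```

```text
t: 9.3
eef_pos: [704.1, -137.2, 285.0]
ee_rot: [0.001, -0.121, 0.993, 0.0]
wrist_force: [0.2, 0.9, -0.7]
opening: 0.2
[407.  98.] [101.  22.] 47.9862060546875
[[370.8, -23.2], [382.9, -41.2], [467.0, 15.5], [454.9, 33.5]]
[667.  25.] [ 32. 177.] 14.118865966796875
[[637.1, -48.6], [637.4, -225.5], [669.3, -225.5], [668.9, -48.5]]
[861. 224.] [226. 162.] 89.95743560791016
[[783.3, -80.6], [940.8, -120.0], [995.7, 99.5], [838.2, 138.9]]
```

View pics/t4.png

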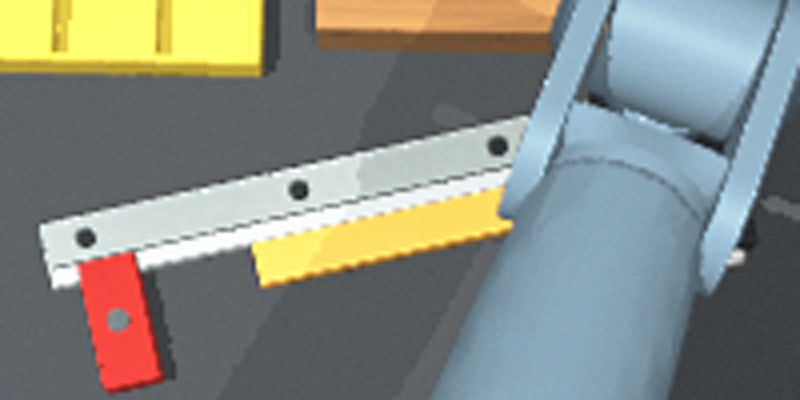

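The bar lies flush (14.1°), with its left end at v=-48.6, 79 mm from the stop face, so its right end is at v≈-268. The tool is at v=-303. I descend.

```bash
python3 -m crank '[{"x":0.0,"y":0.0,"z":-0.12,"turn":0.0,"fingers":0.0},{"x":0.0,"y":0.0,"z":-0.24,"turn":0.0,"fingers":0.0},{"x":0.0,"y":0.0,"z":-0.3,"turn":0.0,"fingers":0.0},{"x":0.0,"y":0.0,"z":-0.335,"turn":0.0,"fingers":0.0},{"x":0.0,"y":0.0,"z":-0.335,"turn":0.0,"fingers":0.0}]'
python3 -m crank '[{"x":0.0,"y":0.0,"z":-0.01,"turn":0.0,"fingers":0.0},{"x":0.0,"y":0.0,"z":-0.02,"turn":0.0,"fingers":0.0},{"x":0.0,"y":0.0,"z":-0.02,"turn":0.0,"fingers":0.0}]'
```

```text
t: 9.85
eef_pos: [703.7, -134.7, 183.6]
ee_rot: [-0.001, -0.123, 0.992, 0.001]
wrist_force: [-0.7, -0.4, 0.2]
opening: 0.1
t: 10.15
eef_pos: [704.4, -135.8, 179.7]
ee_rot: [0.001, -0.122, 0.992, -0.0]
wrist_force: [0.2, -0.3, -0.1]
opening: 0.1
```

```bash
python3 -m crank '[{"x":-0.008,"y":0.032,"z":0.0,"turn":0.0,"fingers":0.0},{"x":-0.012,"y":0.048,"z":0.0,"turn":0.0,"fingers":0.0},{"x":-0.012,"y":0.048,"z":0.0,"turn":0.0,"fingers":0.0}]'
python3 - <<'E'
from rig import robot
import cv2
cv2.imwrite('pics/w3.png',robot.camera('wrist')[:,:,::-1])
E
```

```text
t: 10.45
eef_pos: [700.2, -120.2, 178.9]
ee_rot: [-0.0, -0.123, 0.992, 0.0]
wrist_force: [0.9, -0.1, 0.2]
opening: 0.1
```

View pics/w3.png

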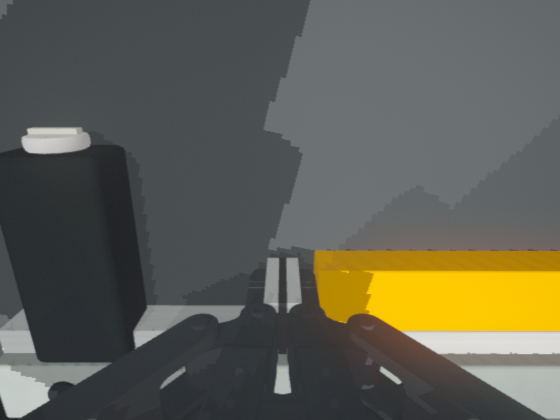

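The fingers stand beside the bar's right end with (290,270) next to (315,260), clear of the black base and the rail. I push along +v with a slight drift towards the rail.

```bash
python3 -m crank '[{"x":-0.004,"y":0.016,"z":0.0,"turn":0.0,"fingers":0.0},{"x":-0.008,"y":0.032,"z":0.0,"turn":0.0,"fingers":0.0},{"x":-0.012,"y":0.048,"z":0.0,"turn":0.0,"fingers":0.0},{"x":-0.015,"y":0.065,"z":0.0,"turn":0.0,"fingers":0.0},{"x":-0.019,"y":0.081,"z":0.0,"turn":0.0,"fingers":0.0}]'
python3 -m crank '[{"x":-0.0037,"y":0.0163,"z":0.0,"turn":0.0,"fingers":0.0},{"x":-0.0074,"y":0.0326,"z":0.0,"turn":0.0,"fingers":0.0},{"x":-0.0111,"y":0.0489,"z":0.0,"turn":0.0,"fingers":0.0},{"x":-0.0148,"y":0.0652,"z":0.0,"turn":0.0,"fingers":0.0},{"x":-0.0185,"y":0.0815,"z":0.0,"turn":0.0,"fingers":0.0}]'
python3 - <<'E'
from rig import robot
from h import *
im=robot.camera('top');p=robot.camera_params('top')
c,s=np.cos(np.radians(14)),np.sin(np.radians(14))
for b in blobs(mask(im,(18,120,120),(32,255,255)))[:3]:
    r,w=rect(p,b,20); 
    q=cv2.boxPoints(r); print(r[2],np.c_[q@[c,s],q@[-s,c]].round(1).tolist())
E
```

```text
t: 11.0
eef_pos: [694.7, -97.1, 179.0]
ee_rot: [-0.0, -0.122, 0.992, -0.0]
wrist_force: [-0.7, -5.3, 0.7]
opening: 0.0
t: 11.5
eef_pos: [688.9, -72.9, 179.0]
ee_rot: [-0.001, -0.122, 0.992, -0.001]
wrist_force: [-3.4, -6.7, 2.5]
opening: -0.2
46.46857452392578 [[410.3, 4.3], [421.6, -13.4], [465.4, 14.4], [454.1, 32.2]]
14.169386863708496 [[637.4, -1.4], [637.8, -151.5], [669.2, -151.4], [668.8, -1.3]]
89.97198486328125 [[783.3, -80.6], [940.8, -120.0], [995.6, 99.5], [838.2, 138.9]]
```

```bash
python3 -m crank '[{"x":-0.004,"y":0.0162,"z":0.0,"turn":0.0,"fingers":0.0},{"x":-0.008,"y":0.0324,"z":0.0,"turn":0.0,"fingers":0.0},{"x":-0.012,"y":0.0486,"z":0.0,"turn":0.0,"fingers":0.0},{"x":-0.016,"y":0.0648,"z":0.0,"turn":0.0,"fingers":0.0},{"x":-0.0185,"y":0.0745,"z":0.0,"turn":0.0,"fingers":0.0},{"x":-0.0185,"y":0.0745,"z":0.0,"turn":0.0,"fingers":0.0}]'
python3 - <<'E'
from rig import robot
from h import *
im=robot.camera('top');p=robot.camera_params('top')
c,s=np.cos(np.radians(14)),np.sin(np.radians(14))
for nm,m in(('g',mask(im,(18,120,120),(32,255,255))),('r',mask(im,(0,170,120),(6,255,255)))):
  for b in blobs(m):
    r,w=rect(p,b,20 if nm=='g' else 28); 
    q=cv2.boxPoints(r); print(nm,round(r[2],2),np.c_[q@[c,s],q@[-s,c]].round(1).tolist())
E
```

```text
t: 12.15
eef_pos: [683.4, -49.9, 178.8]
ee_rot: [-0.0, -0.122, 0.992, 0.0]
wrist_force: [-1.3, -2.6, 2.0]
opening: -0.1
g 46.47 [[426.5, 14.6], [437.8, -3.1], [467.0, 15.5], [455.7, 33.2]]
g 13.84 [[637.6, 22.3], [637.2, -125.9], [668.7, -126.0], [669.1, 22.2]]
g 89.96 [[783.2, -81.0], [940.7, -120.4], [995.7, 99.5], [838.2, 138.9]]
r 1.2 [[209.9, -362.4], [204.0, -388.5], [227.2, -393.7], [233.1, -367.6]]
r 14.26 [[589.6, 70.8], [589.8, 29.8], [680.3, 30.2], [680.2, 71.2]]
```

```bash
python3 -m crank '[{"x":-0.0016,"y":0.0065,"z":0.0,"turn":0.0,"fingers":0.0},{"x":-0.0032,"y":0.0129,"z":0.0,"turn":0.0,"fingers":0.0},{"x":-0.0040,"y":0.0162,"z":0.0,"turn":0.0,"fingers":0.0}]'
python3 -m crank '[{"x":-0.0008,"y":0.0032,"z":0.0,"turn":0.0,"fingers":0.0},{"x":-0.0008,"y":0.0032,"z":0.0,"turn":0.0,"fingers":0.0}]'
```

```text
t: 12.5
eef_pos: [682.4, -45.3, 178.8]
ee_rot: [-0.0, -0.122, 0.992, -0.0]
wrist_force: [-2.3, -5.2, 1.5]
opening: -0.0
t: 12.7
eef_pos: [682.1, -44.3, 178.8]
ee_rot: [-0.0, -0.122, 0.992, 0.0]
wrist_force: [-1.0, -4.7, 1.4]
opening: -0.1
```

```bash
python3 -m crank '[{"x":-0.0008,"y":0.0032,"z":0.0,"turn":0.0,"fingers":0.0},{"x":-0.0008,"y":0.0032,"z":0.0,"turn":0.0,"fingers":0.0}]'
```

```text
t: 12.9
eef_pos: [681.9, -43.4, 178.8]
ee_rot: [-0.0, -0.122, 0.992, -0.0]
wrist_force: [-1.3, -5.1, 1.9]
opening: 0.2
```

```bash
python3 -m crank '[{"x":-0.0008,"y":0.0032,"z":0.0,"turn":0.0,"fingers":0.0},{"x":-0.0008,"y":0.0032,"z":0.0,"turn":0.0,"fingers":0.0}]'
```

```text
t: 13.1
eef_pos: [681.7, -42.5, 178.8]
ee_rot: [-0.0, -0.122, 0.992, -0.0]
wrist_force: [-1.2, -5.0, 1.8]
opening: -0.5
```

```bash
python3 -m crank '[{"x":-0.0008,"y":0.0032,"z":0.0,"turn":0.0,"fingers":0.0},{"x":-0.0008,"y":0.0032,"z":0.0,"turn":0.0,"fingers":0.0}]'
```

```text
t: 13.3
eef_pos: [681.4, -41.6, 178.8]
ee_rot: [-0.0, -0.122, 0.992, -0.0]
wrist_force: [-2.6, -3.9, 2.5]
opening: -0.1
```

```bash
python3 -m crank '[{"x":-0.0008,"y":0.0032,"z":0.0,"turn":0.0,"fingers":0.0},{"x":-0.0008,"y":0.0032,"z":0.0,"turn":0.0,"fingers":0.0}]'
```

```text
t: 13.5
eef_pos: [681.3, -41.0, 178.8]
ee_rot: [0.0, -0.122, 0.992, -0.001]
wrist_force: [-1.1, -6.8, 0.5]
opening: 0.2
```

```bash
python3 -m crank '[{"x":-0.0004,"y":0.0016,"z":0.0,"turn":0.0,"fingers":0.0},{"x":-0.0004,"y":0.0016,"z":0.0,"turn":0.0,"fingers":0.0}]'
```

```text
t: 13.7
eef_pos: [681.2, -40.9, 178.8]
ee_rot: [0.0, -0.122, 0.992, -0.001]
wrist_force: [-1.8, -7.4, 0.7]
opening: -0.3
```

```bash
python3 -m crank '[{"x":-0.0004,"y":0.0024,"z":0.0,"turn":0.0,"fingers":0.0},{"x":-0.0004,"y":0.0024,"z":0.0,"turn":0.0,"fingers":0.0},{"x":-0.0004,"y":0.0024,"z":0.0,"turn":0.0,"fingers":0.0}]'
```

```text
t: 14.0
eef_pos: [681.2, -40.7, 178.8]
ee_rot: [0.0, -0.122, 0.992, -0.001]
wrist_force: [-0.4, -10.9, 0.7]
opening: -0.1
```

```bash
python3 -m crank '[{"x":0.0007,"y":0.0012,"z":0.0,"turn":0.0,"fingers":0.0},{"x":0.0007,"y":0.0012,"z":0.0,"turn":0.0,"fingers":0.0},{"x":0.0007,"y":0.0012,"z":0.0,"turn":0.0,"fingers":0.0}]'
python3 - <<'E'
from rig import robot
from h import *
im=robot.camera('top');p=robot.camera_params('top')
c,s=np.cos(np.radians(14)),np.sin(np.radians(14))
for nm,m in(('g',mask(im,(18,120,120),(32,255,255))),('r',mask(im,(0,170,120),(6,255,255)))):
  for b in blobs(m):
    r,w=rect(p,b,20 if nm=='g' else 28); 
    q=cv2.boxPoints(r); print(nm,round(r[2],2),np.c_[q@[c,s],q@[-s,c]].round(1).tolist())
E
```

```text
t: 14.3
eef_pos: [681.3, -40.6, 178.8]
ee_rot: [-0.0, -0.122, 0.992, -0.002]
wrist_force: [-1.6, -10.8, 0.6]
opening: -0.2
g 13.84 [[637.6, 30.6], [637.2, -111.8], [669.0, -111.9], [669.4, 30.5]]
g 89.96 [[783.2, -81.0], [940.7, -120.4], [995.7, 99.5], [838.2, 138.9]]
r 1.2 [[209.9, -362.4], [204.0, -388.5], [227.2, -393.7], [233.1, -367.6]]
r 13.99 [[589.6, 70.9], [589.5, 29.9], [680.2, 29.8], [680.2, 70.9]]
```

```bash
python3 -m crank '[{"x":-0.0002,"y":0.0012,"z":0.0,"turn":0.0,"fingers":0.0},{"x":-0.0002,"y":0.0012,"z":0.0,"turn":0.0,"fingers":0.0},{"x":-0.0002,"y":0.0012,"z":0.0,"turn":0.0,"fingers":0.0}]'
python3 -m crank '[{"x":0.003,"y":-0.015,"z":0.0,"turn":0.0,"fingers":0.0},{"x":0.012,"y":-0.05,"z":0.0,"turn":0.0,"fingers":0.0},{"x":0.012,"y":-0.05,"z":0.0,"turn":0.0,"fingers":0.0},{"x":0.012,"y":-0.05,"z":0.15,"turn":0.0,"fingers":0.0},{"x":0.012,"y":-0.05,"z":0.3,"turn":0.0,"fingers":0.0},{"x":-0.2,"y":-0.15,"z":0.4,"turn":0.0,"fingers":0.0},{"x":-0.4,"y":-0.25,"z":0.4,"turn":0.0,"fingers":0.0},{"x":-0.5,"y":-0.3,"z":0.4,"turn":0.0,"fingers":0.0},{"x":-0.6,"y":-0.5,"z":0.4,"turn":0.0,"fingers":0.0},{"x":-0.6,"y":-0.7,"z":0.4,"turn":0.0,"fingers":0.0},{"x":-0.6,"y":-0.7,"z":0.4,"turn":0.0,"fingers":0.0},{"x":-0.6,"y":-0.7,"z":0.4,"turn":0.0,"fingers":0.0}]'
python3 - <<'E'
from rig import robot
from h import *
im=robot.camera('top');p=robot.camera_params('top')
c,s=np.cos(np.radians(14)),np.sin(np.radians(14))
for nm,m in(('g',mask(im,(18,120,120),(32,255,255))),('r',mask(im,(0,170,120),(6,255,255)))):
  for b in blobs(m):
    r,w=rect(p,b,20 if nm=='g' else 28); 
    q=cv2.boxPoints(r); print(nm,round(r[2],2),np.c_[q@[c,s],q@[-s,c]].round(1).tolist())
cv2.imwrite('pics/t5.png',cv2.resize(im[100:225,170:370,::-1],None,fx=4,fy=4,interpolation=cv2.INTER_CUBIC))
E
```

```text
t: 14.65
eef_pos: [681.3, -40.5, 178.8]
ee_rot: [0.0, -0.122, 0.992, -0.002]
wrist_force: [-1.5, -12.2, 1.3]
opening: -0.1
t: 15.85
eef_pos: [500.2, -252.6, 299.6]
ee_rot: [0.001, -0.119, 0.993, -0.001]
wrist_force: [-0.2, 0.3, 0.1]
opening: -0.1
g 47.68 [[332.5, -48.3], [344.4, -66.1], [467.0, 15.6], [455.1, 33.4]]
g 13.84 [[637.6, 30.6], [637.0, -189.7], [668.5, -189.8], [669.1, 30.5]]
g 89.96 [[783.2, -80.9], [940.7, -120.3], [995.7, 99.5], [838.2, 138.9]]
r 1.2 [[209.9, -362.4], [204.0, -388.5], [227.2, -393.7], [233.1, -367.6]]
r 13.99 [[589.6, 70.9], [589.5, 29.9], [680.2, 29.8], [680.2, 70.9]]
```

View pics/t5.png

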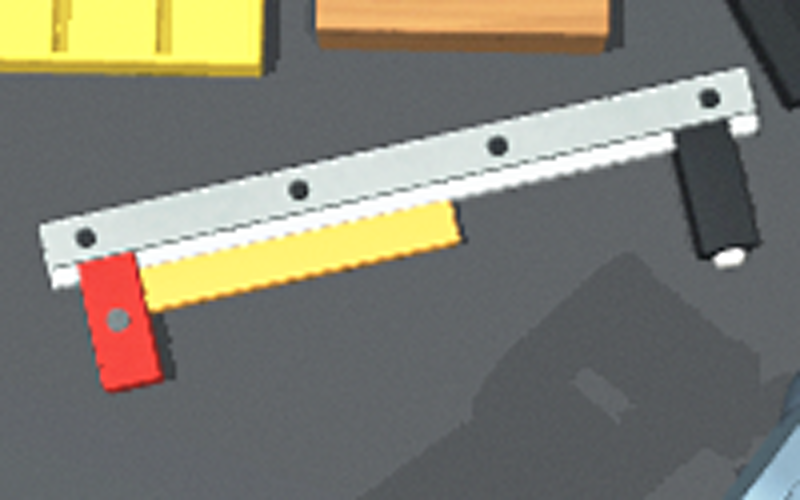

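The bar shows no gap at the rail or the stop (corner at (143,265), end at (455,205)). Its angle reads 13.84° against 14.1° when first pressed, which is at pixel-noise level. As insurance I'll give it a short, light two-finger re-press from behind.

```bash
python3 -m crank '[{"x":0.1,"y":0.2,"z":0.0,"turn":0.0,"fingers":1.0},{"x":0.2,"y":0.4,"z":0.0,"turn":0.0,"fingers":1.0},{"x":0.3,"y":0.6,"z":0.0,"turn":0.0,"fingers":1.0},{"x":0.35,"y":0.8,"z":0.0,"turn":0.0,"fingers":1.0},{"x":0.35,"y":1.0,"z":0.0,"turn":0.0,"fingers":1.0},{"x":0.35,"y":1.0,"z":0.0,"turn":0.0,"fingers":1.0},{"x":0.35,"y":1.0,"z":0.0,"turn":0.0,"fingers":1.0},{"x":0.35,"y":1.0,"z":0.0,"turn":0.0,"fingers":1.0},{"x":0.35,"y":1.0,"z":-0.15,"turn":0.0,"fingers":1.0},{"x":0.35,"y":1.0,"z":-0.3,"turn":0.0,"fingers":1.0},{"x":0.35,"y":1.0,"z":-0.4,"turn":0.0,"fingers":1.0},{"x":0.35,"y":1.0,"z":-0.4,"turn":0.0,"fingers":1.0}]'
python3 -m crank '[{"x":0.0,"y":0.0,"z":-0.03,"turn":0.0,"fingers":1.0},{"x":0.0,"y":0.0,"z":-0.045,"turn":0.0,"fingers":1.0},{"x":0.0,"y":0.0,"z":-0.045,"turn":0.0,"fingers":1.0},{"x":0.0,"y":0.0,"z":-0.045,"turn":0.0,"fingers":1.0}]'
```

```text
t: 17.1
eef_pos: [603.2, 51.6, 173.6]
ee_rot: [-0.005, -0.122, 0.992, 0.001]
wrist_force: [-0.4, 0.1, -0.4]
opening: 85.8
t: 17.5
eef_pos: [606.7, 51.3, 166.7]
ee_rot: [0.001, -0.122, 0.992, -0.0]
wrist_force: [0.1, 0.6, 0.8]
opening: 85.3
```

```bash
python3 -m crank '[{"x":0.02,"y":0.005,"z":0.0,"turn":0.0,"fingers":1.0},{"x":0.04,"y":0.01,"z":0.0,"turn":0.0,"fingers":1.0},{"x":0.06,"y":0.015,"z":0.0,"turn":0.0,"fingers":1.0},{"x":0.075,"y":0.019,"z":0.0,"turn":0.0,"fingers":1.0},{"x":0.08,"y":0.02,"z":0.0,"turn":0.0,"fingers":1.0},{"x":0.08,"y":0.02,"z":0.0,"turn":0.0,"fingers":1.0}]'
python3 -m crank '[{"x":0.003,"y":0.001,"z":0.0,"turn":0.0,"fingers":1.0},{"x":0.003,"y":0.001,"z":0.0,"turn":0.0,"fingers":1.0}]'
```

```text
t: 18.1
eef_pos: [630.4, 57.4, 165.2]
ee_rot: [-0.0, -0.122, 0.992, -0.0]
wrist_force: [0.3, -0.9, 1.0]
opening: 85.6
t: 18.3
eef_pos: [630.9, 57.7, 165.2]
ee_rot: [-0.0, -0.122, 0.992, 0.0]
wrist_force: [0.0, -0.7, 0.2]
opening: 85.3
```

```bash
python3 -m crank '[{"x":0.003,"y":0.001,"z":0.0,"turn":0.0,"fingers":1.0},{"x":0.003,"y":0.001,"z":0.0,"turn":0.0,"fingers":1.0}]'
```

```text
t: 18.5
eef_pos: [632.0, 58.0, 165.3]
ee_rot: [0.0, -0.122, 0.992, -0.0]
wrist_force: [0.0, 0.4, 0.9]
opening: 85.7
```

```bash
python3 -m crank '[{"x":0.003,"y":0.001,"z":0.0,"turn":0.0,"fingers":1.0},{"x":0.003,"y":0.001,"z":0.0,"turn":0.0,"fingers":1.0}]'
```

```text
t: 18.7
eef_pos: [632.9, 58.2, 165.3]
ee_rot: [0.0, -0.122, 0.992, -0.0]
wrist_force: [-0.1, -0.0, 0.9]
opening: 85.3
```

```bash
python3 -m crank '[{"x":0.003,"y":0.001,"z":0.0,"turn":0.0,"fingers":1.0},{"x":0.003,"y":0.001,"z":0.0,"turn":0.0,"fingers":1.0}]'
```

```text
t: 18.9
eef_pos: [633.7, 58.5, 165.2]
ee_rot: [-0.0, -0.122, 0.992, 0.0]
wrist_force: [-2.0, -0.3, 0.7]
opening: 85.0
```

```bash
python3 -m crank '[{"x":0.003,"y":0.001,"z":0.0,"turn":0.0,"fingers":1.0},{"x":0.003,"y":0.001,"z":0.0,"turn":0.0,"fingers":1.0}]'
```

```text
t: 19.1
eef_pos: [634.2, 58.6, 165.2]
ee_rot: [-0.002, -0.122, 0.993, -0.0]
wrist_force: [-5.3, -2.6, 4.2]
opening: 85.3
```

```bash
python3 -m crank '[{"x":0.0018,"y":0.0005,"z":0.0,"turn":0.0,"fingers":1.0},{"x":0.0018,"y":0.0005,"z":0.0,"turn":0.0,"fingers":1.0},{"x":0.0018,"y":0.0005,"z":0.0,"turn":0.0,"fingers":1.0}]'
python3 -m crank '[{"x":-0.02,"y":-0.005,"z":0.0,"turn":0.0,"fingers":1.0},{"x":-0.1,"y":-0.025,"z":0.0,"turn":0.0,"fingers":1.0},{"x":-0.1,"y":-0.025,"z":0.15,"turn":0.0,"fingers":1.0},{"x":-0.2,"y":-0.15,"z":0.3,"turn":0.0,"fingers":1.0},{"x":-0.3,"y":-0.3,"z":0.4,"turn":0.0,"fingers":1.0},{"x":-0.4,"y":-0.5,"z":0.45,"turn":0.0,"fingers":1.0},{"x":-0.45,"y":-0.7,"z":0.45,"turn":0.0,"fingers":1.0},{"x":-0.45,"y":-0.9,"z":0.45,"turn":0.0,"fingers":1.0},{"x":-0.45,"y":-1.0,"z":0.45,"turn":0.0,"fingers":1.0},{"x":-0.45,"y":-1.0,"z":0.45,"turn":0.0,"fingers":1.0},{"x":-0.45,"y":-1.0,"z":0.45,"turn":0.0,"fingers":1.0}]'
python3 - <<'E'
from rig import robot
from h import *
im=robot.camera('top');p=robot.camera_params('top')
c,s=np.cos(np.radians(14)),np.sin(np.radians(14))
for nm,m in(('g',mask(im,(18,120,120),(32,255,255))),('r',mask(im,(0,170,120),(6,255,255)))):
  for b in blobs(m):
    r,w=rect(p,b,20 if nm=='g' else 28); 
    q=cv2.boxPoints(r); print(nm,round(r[2],2),np.c_[q@[c,s],q@[-s,c]].round(1).tolist())
cv2.imwrite('pics/t6.png',im[:,:,::-1])
E
```

```text
t: 19.4
eef_pos: [634.4, 58.7, 165.2]
ee_rot: [-0.002, -0.122, 0.993, -0.0]
wrist_force: [-6.6, -1.8, 5.9]
opening: 85.6
t: 20.5
eef_pos: [499.6, -245.4, 301.4]
ee_rot: [0.001, -0.12, 0.993, -0.002]
wrist_force: [-0.2, 0.5, -0.4]
opening: 85.3
g 47.68 [[332.5, -48.3], [344.4, -66.1], [467.0, 15.6], [455.2, 33.5]]
g 13.84 [[637.6, 30.6], [637.0, -189.7], [668.5, -189.8], [669.1, 30.5]]
g 89.97 [[783.3, -80.6], [940.8, -120.0], [995.6, 99.5], [838.2, 138.9]]
r 1.2 [[209.9, -362.4], [204.0, -388.5], [227.2, -393.7], [233.1, -367.6]]
r 13.99 [[589.9, 70.9], [589.9, 29.9], [680.2, 29.8], [680.2, 70.9]]
```

View pics/t6.png

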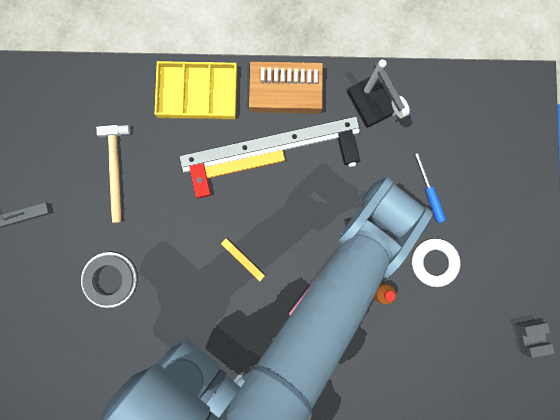

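The bar hasn't moved under the re-press, so it was already flush. It lies against the rail and the stop (208,170)–(284,157), the other things are in place, and the arm is clear. I hand in.

```bash
python3 -m crank '[{"x":0.0,"y":0.0,"z":0.0,"turn":0.0,"fingers":1.0},{"x":0.0,"y":0.0,"z":0.0,"turn":0.0,"fingers":1.0}]'; python3 -c "
from rig import robot
print(robot.job_done())"
```

```text
t: 20.75
eef_pos: [500.2, -239.7, 299.9]
ee_rot: [-0.0, -0.123, 0.992, 0.0]
wrist_force: [1.1, -0.4, -0.7]
opening: 85.2
the job is handed in; nothing more can be done
None
```

The gold bar is set up flush against both the rail and the red stop, and I handed the job in at about 21 s of the 72 s. No verdict was reported.

- **Rail:** I pushed the bar square onto the rail with open jaws, about 13 N on the wrist. After sliding friction of about 4 N, that is roughly 10 N on the rail.
- **Stop:** With the fingers shut, I slid the bar along the rail from its right end. I then pressed it on the stop with about 12 N on the wrist.
- **Re-press:** I pressed the bar lightly onto the rail again from behind, with about 7 N. It did not move, and the jaws met it within about half a millimetre of where they had before.

**Last checks:**
- **Angle:** the top camera read 13.84° for the bar, against about 14.0° for the rail and stop. That is within pixel noise and inside the 0.69° limit.
- **Gap at the stop:** the bar's end read 30.6 mm along the rail and the stop face 29.8 mm. The 0.8 mm overlap is calibration error, meaning they touch.
- **Surroundings:** in the last picture the other things looked unmoved. The oil bottle and the yellow tray measured the same as before, but the pink look-alike was largely hidden behind the arm. The arm was clear of everything.

No check failed. The only disagreement was the angle difference of about 0.15°. Wrist force was read only at the end of each move, so I did not see peaks in between.

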